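Dispense the next dose from the carousel tablet dispenser

ROBOT

A 6-joint arm with a two-finger parallel gripper is mounted at the origin on the work surface. World frame = base frame: x ahead of the robot, y to its left, z up, the work surface at z = 0. Lengths are in mm, angles in degrees, forces in N, time in s.
With the tool pointing down it reaches from about 250 to 775 mm from the base axis. Payload 4 kg.
Tool frame: the origin (TCP) lies midway between the tips of the shut fingers; the grasp point (between the pads) lies 19 mm behind it (env.hold_point_z is the z of the grasp point in the tool frame, in mm); z points along the fingers, y is the line along which they close (so a half turn about z gives the same grasp; the last joint's range is limited). The gripper opens to 85 mm and grips with 20 to 120 N. Pads are 22 mm wide; open, the fingers measure 114 mm over their backs; the gripper's body (76 mm by 85 mm) begins 54 mm behind the grasp point. The pads swing forward as they close: fully open they stand 13 mm farther back than shut.
Start: joints at [-69.448, 4.996, 78.535, -0, 96.463, -5.907], TCP at [245.058, -492.407, 231.341] pointing down, gripper open.
Joint ranges: [-177.83, 177.83], [-43.37, 116.18], [15.69, 146.23], [-61.86, 241.86], [9.47, 152.12], [-147.06, 147.06]. Speed limits (degrees/s): [159.86, 159.86, 180, 180, 180, 180].

INTERFACE

Orientations are given as [roll, pitch, yaw] about the fixed x, y, z axes, in that order (R = Rz(yaw) Ry(pitch) Rx(roll)).
In Python, from rig import env, imaging, models gives the robot as it stands. The module is installed in compiled form; this text tells all that it offers.
- The arm moves only by the shell command python3 -m handwheel 'ROWS' [FORCE]. ROWS is JSON, a list of rows, each an object with "jaw": the opening, from -1 (shut) to 1 (fully open); "linear": the shift along the world's x, y, z in units of 0.5 m (1.0 is 0.5 m), a list of three; "twist": the turn about the world's z in units of pi rad (1.0 is pi rad). In form: [{"jaw": jaw, "linear": [tx, ty, tz], "twist": twist}, ...]. A call has 1 to 20 rows; each row is the pose to reach, as a shift and turn from the pose commanded when the call began, turning the shorter way round; what a row does not reach only later rows make up. A row lasts 1/12 s, in which the tool goes at most 41.7 mm and 7.16 degrees, less where a joint would pass 70% of its speed; a pose out of reach is approached as far as the arm can. A call with a number of a shift or a turn outside -1 to 1 is refused whole. A call with a gripper value outside its range is refused whole. The fingers move at their own pace and stop on an object; FORCE is the grip in N (left out, the last holds). Time passes only in rows, so rows that repeat a pose let the fingers close. It gives the time, the measured TCP pose, the force, the opening and the grip force at its end, in the units of the state.
- env.read_state(): the state, without advancing time (a new reading comes with each control period).
- imaging.get_image(name): name is "scene" or "top"; returns (picture, depth): 420x560x3 uint8, red, green, blue; 420x560 float32, mm along the optical axis (not along the pixel's ray), 0 where there is no reading.
- imaging.camera_model(name): a dict with "fx", "fy", "cx", "cy" (pixels), "view" (4x4, takes a point from world to camera coordinates). Camera axes: x right, y down, z forward; pixel columns grow to the right and rows downward; lengths in mm; the calibration is good to about 2 mm. A picture is of the moment at which its call begins. camera_model takes no time and is no camera call.
- env.close_job(): hands the job in; it is judged then, once.
Trained networks look in the newest picture that a camera, given by its name, has taken for a name from the list of things; names that differ only in an ending like _2 or _b are one class to them, and where a whole thing is asked for, a point or a joint stands for the part that bears it (a point fixed in the world has none). Each returns a list of dicts, best first, with "p" (0 to 1); they miss things now and then, are a little off and sometimes report something else, mostly with a low value. They report only what shows in the picture. A call takes as long as a camera call.
- models.spot_in(camera, label): "xy" ([column, row] in pixels, amid what is visible of it).
- models.silhouettes(camera, label): "pixels" (420x560 bool, what is visible of it) and "xy" ([column, row] in pixels, amid what is visible of it).
- models.spot_point(camera, label): "xy" ([column, row] in pixels: a listed point, or the origin of a listed thing).
The state is a dict: "clock": time; "joint_pos": joint angles; "qvel": joint speeds; "effort": joint torques, N m; "tcp_pos": TCP position; "ee_rot": TCP orientation; "ft_force": force on the tool from outside, world axes, zero at the start; "wrist_torque": the same for the moment, N m; "opening": finger opening in mm; "grip_force": force on a finger pad.
Only numpy, scipy, OpenCV 4.12 (cv2) and the standard library are available. Lean on these libraries where they do the work, as an engineer would, in place of code of your own. Each camera call takes 0.05 s, during which the arm holds its last target. There are 200 camera calls.

TASK

Bring the next dose round in the tablet dispenser: swing the lever on its side all the way to its stop, once, and let it spring right back. Then turn the sprung outlet dial on top clockwise past its first two clicks to the third, fully open, and finish still holding it there against its spring so that the tablets can run into the pot. Leave the pill pot under the spout, and the cup, coaster, thermometer and monitor, where they are.

Things in the scene. Friction and masses are not known exactly. Their poses are not given: they have to be found in the camera images.
- dispenser: Carousel tablet dispenser: white drum on a round foot, fixed down. Origin on the counter under the drum's upright axis, z up; spout along its -x, lever on its -y side. Foot 184 mm across; drum 180 mm across, from 72 to 131 mm up. Lever, dial and carousel all turn about the drum's axis, clockwise seen from above as their joints grow.
- lever_tip (a point): Middle of the lever's upright grey thumb paddle, 132 mm up, 130 mm from the drum's axis. Paddle 12 mm thick along its swing, 26 mm radially (117 to 143 mm from the axis), from 100 to 152 mm up; a flat steel arm, 98 to 104 mm up, joins it to a slot in the drum. x points outward from the axis, z up. At rest it stands 65 degrees clockwise from the dispenser's +x.
- lever (a joint): Advance lever, rad: 0 at rest, 0.62 at its stop (35.5 degrees clockwise from above, 81 mm at the paddle). Springs back when let go; takes 2 N at the paddle at rest, about 4 N near the stop moved slowly. From about 0.1 rad on, a ratchet takes the carousel along, one compartment per full stroke, and leaves it there as the lever returns.
- carousel (a joint): Carousel, rad: 0 at the start, about 0.52 (30 degrees, one of twelve compartments) further clockwise after each full stroke. Seen as a metal ring with twelve ribs and one round stud in the top of the drum; only the lever turns it.
- dial_grip (a point): On the drum's axis, 160 mm up: where to grip the outlet dial, a grey wing knob on top of the drum. Its wing is an upright flat-sided bar 50 mm long, 13 mm thick, from 139 to 170 mm up, on a disc 60 mm across. x runs along the bar (a white mark on the end towards -x), z up; it turns with the dial.
- dial (a joint): Outlet dial, rad: 0 at rest (shut, bar along the dispenser's x), growing clockwise from above. Clicks (0.05 N m ripple) at 0.4, 0.8 and 1.2 (23, 46, 69 degrees), each marked by a stud on the collar; the third, 1.2, is fully open; stop at 1.30. A spring always drives it back to 0, from any click: 0.12 N m at rest, 0.24 at the third.
- spout_drop (a point): Point on the counter under the mouth of the spout, 128 mm in front (-x) of the drum's axis.
- pot: Blue silicone pill pot, loose, 58 mm across the rim, 48 mm at the foot, 38 mm high, origin under its centre, standing on the counter under the spout.
- tray: Bamboo tray, fixed, 280 x 200 mm, 22 mm high, origin under its centre, beside the dispenser (left or right).
- coaster: Round ceramic coaster, loose, 96 mm across, 9 mm thick, lying in the tray; origin under its centre.
- cup: Stainless steel cup, loose, 72 mm across, 85 mm high, standing on the coaster; origin under its centre.
- thermometer: Plastic digital thermometer, loose, about 125 mm long, 20 mm wide, 11 mm high, lying in the tray; origin under its middle.
- monitor: Grey blood-pressure monitor, loose, 125 x 155 mm, 69 mm high, on the other side of the dispenser from the tray; origin under its centre.

How it is judged:
By the outcome, as a careful person would: the job done as asked, in the order asked, and still so for the second after the job is handed in, while the arm keeps its last pose, push and grip.
It also fails if it takes over 54 s, if anything falls off the work surface, if the arm or the gripper's body presses on something with over 40 N, if the wrist force passes 120 N, or if a joint passes its speed limit or range.

## Working session

There is one attempt and no reset: what is moved stays moved. The work goes in short steps, Python scripts to look and compute and a shell command to move; the robot and the scene stay as the last step left them, time stands still between calls to the robot, and variables do not carry over. Pictures are saved under pics/ and viewed, at most 10 in all, crops included, and the job is handed in when it is done.

```bash
mkdir -p pics
cat > h.py <<'E'
import numpy as np, cv2
from rig import env, imaging, models
def grab(c,fn=None):
    p,d=imaging.get_image(c)
    if fn: cv2.imwrite('pics/'+fn,cv2.cvtColor(p,cv2.COLOR_RGB2BGR))
    return p,d
def ray(c,xy):
    m=imaging.camera_model(c);V=np.array(m['view']);R=V[:3,:3];t=V[:3,3]
    return -R.T@t, R.T@np.array([(xy[0]-m['cx'])/m['fx'],(xy[1]-m['cy'])/m['fy'],1])
def at_z(c,xy,z):
    o,d=ray(c,xy);return o+d*(z-o[2])/d[2]
def proj(c,P):
    m=imaging.camera_model(c);V=np.array(m['view']);q=V[:3,:3]@np.array(P)+V[:3,3]
    return [m['fx']*q[0]/q[2]+m['cx'],m['fy']*q[1]/q[2]+m['cy']]
E
python3 - <<'E'
from h import *
np.set_printoptions(precision=1,suppress=True)
Z=dict(dispenser=0,lever_tip=132,dial_grip=160,pot=0,cup=9,monitor=0,tray=0)
for c in('top','scene'):
    grab(c,c+'0.png')
    print(c,ray(c,(280,210)))
    for n,z in Z.items():
        for r in models.spot_point(c,n)[:2]: print(n,round(r['p'],2),np.array(r['xy']),at_z(c,r['xy'],z))
print(env.read_state())
E
```

```text
top (array([ 432.7,   16. , 1336.9]), array([ 0.1, -0. , -1. ]))
dispenser 0.72 [259.3 216.5] [547.2  56.    0. ]
lever_tip 0.49 [298.4 186.4] [616.2 -48.7 132. ]
dial_grip 0.79 [256.5 212.7] [543.1  58.5 160. ]
pot 0.83 [261.1 262.7] [415.4  48.7   0. ]
cup 0.61 [126.4 202.1] [582.5 434.2   9. ]
monitor 0.79 [437.5 221.1] [ 540.7 -460.2    0. ]
monitor 0.47 [118.1 215.3] [545.3 458.8   0. ]
scene (array([1227.2, -883.1,  961.3]), array([-0.5,  0.6, -0.6]))
dispenser 0.91 [287.8 240.4] [553.7  51.7   0. ]
lever_tip 0.64 [290.2 232.3] [631.4 -46.  132. ]
dial_grip 0.8 [288.5 196.4] [552.7  52.2 160. ]
pot 0.8 [252.4 227. ] [428.2  36.6   0. ]
pot 0.68 [289.1 196.8] [421.  238.3   0. ]
cup 0.74 [363.5 184.3] [587.4 446.2   9. ]
monitor 0.91 [156.5 347.4] [ 542.4 -454.6    0. ]
tray 0.63 [354.3 184.4] [556.3 438.6   0. ]
{'clock': 0.8, 'joint_pos': array([-69.4,   5. ,  78.5,   0. ,  96.5,  -5.9]), 'qvel': array([ 0.,  0., -0., -0., -0., -0.]), 'effort': array([  0. , -35.2, -31.3,  -0. ,   0. ,  -0. ]), 'tcp_pos': array([ 245.1, -492.4,  231.4]), 'ee_rot': array([180. ,   0. ,  26.5]), 'ft_force': array([-0.2,  0.7,  0. ]), 'wrist_torque': array([ 0., -0., -0.]), 'grip_force': 0.0, 'opening': 85.40052905135671}
```

View pics/top0.png

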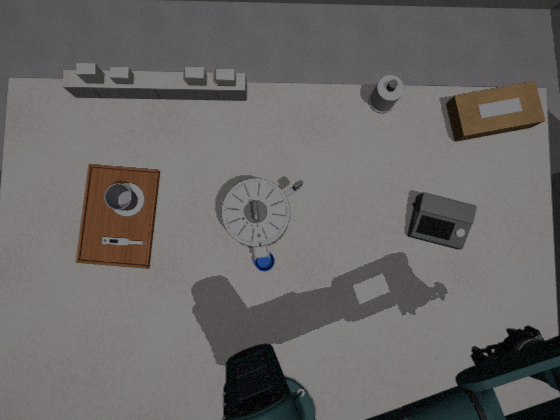

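View pics/scene0.png

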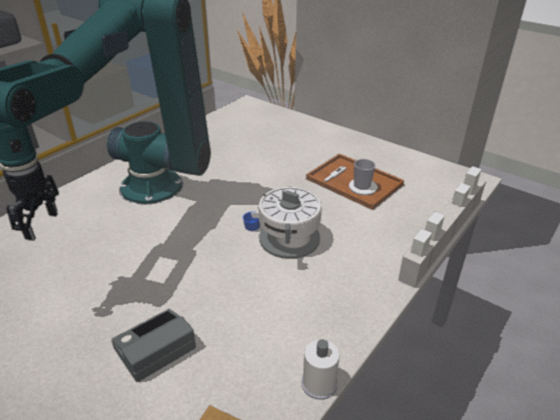

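The top view shows the dispenser at about (256,212), the lever paddle at (298,185), the pot at (264,262) and the tray on the left. The scene view agrees. Next I'll refine these positions with depth.

```bash
cat >> h.py <<'E'
def cloud(c,d):
    m=imaging.camera_model(c);V=np.array(m['view'])
    v,u=np.mgrid[:420,:560]
    P=np.stack([(u-m['cx'])/m['fx']*d,(v-m['cy'])/m['fy']*d,d],-1)
    W=(P-V[:3,3])@V[:3,:3]; W[d==0]=np.nan
    return W
E
python3 - <<'E'
from h import *
from scipy.optimize import least_squares
np.set_printoptions(precision=1,suppress=True)
for c in('top','scene'):
    p,d=grab(c);W=cloud(c,d);X,Y,Z=W[...,0],W[...,1],W[...,2]
    near=np.hypot(X-548,Y-55)<180
    s=near&(Z>120)&(Z<140)&(np.hypot(X-548,Y-55)<105)
    pts=W[s]
    cc,r=cv2.minEnclosingCircle(pts[:,:2].astype(np.float32)); print(c,'drum',cc,r,np.median(pts[:,2]),len(pts))
    # outline via silhouette of drum-top
    k=near&(Z>160)&(Z<185)&(np.hypot(X-548,Y-55)<60)
    q=W[k]; 
    if len(q)>5:
        u,S,vt=np.linalg.svd(q[:,:2]-q[:,:2].mean(0)); print('bar',q.mean(0),len(q),np.degrees(np.arctan2(vt[0,1],vt[0,0])),S)
    l=near&(Z>85)&(Z<165)&(np.hypot(X-548,Y-55)>108)
    q=W[l]; print('lever',len(q),q.mean(0) if len(q) else '');
    if len(q): print(q[::max(1,len(q)//25)])
    for n,z in(('pot',38),('lever_tip',132)):
        for r in models.silhouettes(c,n)[:1]: print(n,r['p'],r['xy'],np.nanmedian(W[r['pixels']],0),r['pixels'].sum())
p,d=grab('top');cv2.imwrite('pics/crop1.png',cv2.resize(cv2.cvtColor(p[160:290,200:330],cv2.COLOR_RGB2BGR),None,fx=4.5,fy=4.5,interpolation=cv2.INTER_CUBIC))
E
```

```text
top drum (549.3527221679688, 63.16015625) 89.7879867553711 128.14546161021545 3487
bar [548.7  62.8 169. ] 102 -171.39718301009353 [141.4  38.4]
lever 82 [618.1 -43.7 137.3]
[[630.7 -49.4 146.7]
 [629.1 -44.5 140.1]
 [627.5 -51.7 150.7]
 [624.9 -44.1 149.9]
 [625.4 -51.9 147.8]
 [622.8 -36.5 145.9]
 [622.5 -44.1 148.9]
 [622.2 -51.8 151.1]
 [619.3 -33.7 151.4]
 [619.5 -41.5 150.6]
 [619.6 -49.2 151.3]
 [622.3 -57.9 134.7]
 [616.5 -38.8 153. ]
 [616.7 -46.6 152.8]
 [621.3 -56.  123.9]
 [614.2 -36.4 150.9]
 [614.6 -44.2 149.3]
 [619.7 -53.8 116.7]
 [613.5 -34.3 138.4]
 [611.8 -41.6 150. ]
 [617.6 -51.4 112.8]
 [616.6 -33.3  99.7]
 [610.5 -39.4 141. ]
 [615.6 -49.  107.5]
 [610.2 -37.6 125.1]
 [613.8 -46.7 101.6]
 [610.6 -38.5 103.9]
 [609.2 -39.   94.8]]
pot 0.83 [262.8, 263.3] [417.3  37.7   6.7] 252
scene drum (552.3458251953125, 61.37434387207031) 93.73661041259766 127.10269422599595 1711
bar [552.1  59.2 166.3] 80 11.639146130566875 [128.6  38.2]
lever 100 [626.4 -53.5 131.8]
[[613.3 -40.7 151.3]
 [611.5 -42.7 148.2]
 [618.6 -34.5 146.7]
 [621.6 -43.1 150. ]
 [625.  -47.7 151.1]
 [627.4 -55.4 153.8]
 [623.6 -54.5 148.1]
 [625.7 -57.3 147.5]
 [623.5 -58.8 144. ]
 [632.  -52.6 144.2]
 [631.3 -56.  142.7]
 [629.  -57.2 139. ]
 [627.  -58.8 135.6]
 [622.7 -57.3 129.2]
 [632.5 -52.8 131.2]
 [628.7 -52.  125.3]
 [629.  -56.9 125.3]
 [625.9 -57.  120.3]
 [624.5 -59.6 117.9]
 [629.9 -48.9 113.7]
 [631.7 -55.8 115.6]
 [628.5 -55.8 110.5]
 [626.8 -58.  107.7]
 [624.8 -59.6 104.3]
 [631.  -50.  101.1]]
pot 0.52 [249.4, 221.9] [424.2  30.9  19.6] 225
lever_tip 0.63 [289.1, 233.9] [627.4 -54.8 139.7] 79
```

View pics/crop1.png

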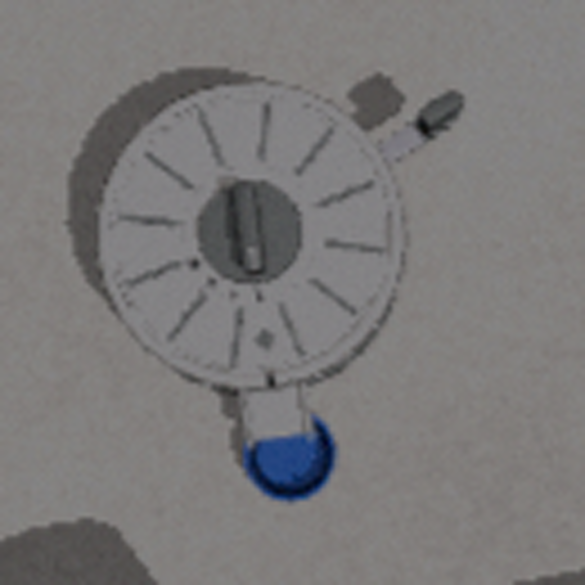

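Both cameras give the drum axis at about (550, 62), a dispenser yaw of about 9° and the lever at about -56° (tip near 622,-45). That matches the stated 65° and the 130 mm radius. I'll shut the fingers and move over a point behind the paddle.

```bash
python3 -m handwheel '[{"jaw":-1,"linear":[0.41,0.48,0],"twist":0.04},{"jaw":-1,"linear":[0.822,0.96,0],"twist":0.04},{"jaw":-1,"linear":[0.822,0.96,0],"twist":0.04},{"jaw":-1,"linear":[0.822,0.96,0],"twist":0.04},{"jaw":-1,"linear":[0.822,0.96,0],"twist":0.04},{"jaw":-1,"linear":[0.822,0.96,0],"twist":0.04},{"jaw":-1,"linear":[0.822,0.96,0],"twist":0.04},{"jaw":-1,"linear":[0.822,0.96,0],"twist":0.04},{"jaw":-1,"linear":[0.822,0.96,0],"twist":0.04},{"jaw":-1,"linear":[0.822,0.96,0],"twist":0.04},{"jaw":-1,"linear":[0.822,0.96,0],"twist":0.04},{"jaw":-1,"linear":[0.822,0.96,0],"twist":0.04},{"jaw":-1,"linear":[0.822,0.96,0],"twist":0.04},{"jaw":-1,"linear":[0.822,0.96,0],"twist":0.04},{"jaw":-1,"linear":[0.822,0.96,0],"twist":0.04},{"jaw":-1,"linear":[0.822,0.96,0],"twist":0.04},{"jaw":-1,"linear":[0.822,0.96,0],"twist":0.04},{"jaw":-1,"linear":[0.822,0.96,0],"twist":0.04},{"jaw":-1,"linear":[0.822,0.96,0],"twist":0.04},{"jaw":-1,"linear":[0.822,0.96,0],"twist":0.04}]' 40
```

```text
clock: 2.82
tcp_pos: [655.4, -14.0, 231.9]
ee_rot: [180.0, -0.0, 33.5]
ft_force: [0.7, -1.3, -0.2]
opening: -0.3
grip_force: 0.0
```

```bash
python3 -m handwheel '[{"jaw":-1,"linear":[0,0,-0.08],"twist":0},{"jaw":-1,"linear":[0,0,-0.15],"twist":0},{"jaw":-1,"linear":[0,0,-0.2],"twist":0},{"jaw":-1,"linear":[0,0,-0.228],"twist":0},{"jaw":-1,"linear":[0,0,-0.228],"twist":0},{"jaw":-1,"linear":[0,0,-0.228],"twist":0}]'
python3 - <<'E'
from h import *
p,d=grab('scene');cv2.imwrite('pics/c2.png',cv2.resize(cv2.cvtColor(p[110:270,190:400],cv2.COLOR_RGB2BGR),None,fx=3.5,fy=3.5))
for a in (-35,-40,-45,-50,-55,-60,-65,-70,-75,-80,-82,-84,-86,-88):
    r=np.radians(a);x=549.5+130*np.cos(r);y=62+130*np.sin(r)
    print(a,round((x-656)/500,3),round((y+12.4)/500,3),'twist',round(min(0,a+7.5+56)/180,3))
E
```

```text
clock: 3.32
tcp_pos: [655.2, -13.6, 117.1]
ee_rot: [-180.0, 0.1, 33.6]
ft_force: [0.2, 0.5, 0.8]
opening: -0.2
grip_force: 0.0
-35 -0.0 -0.0 twist 0.0
-40 -0.014 -0.018 twist 0.0
-45 -0.029 -0.035 twist 0.0
-50 -0.046 -0.05 twist 0.0
-55 -0.064 -0.064 twist 0.0
-60 -0.083 -0.076 twist 0.0
-65 -0.103 -0.087 twist -0.008
-70 -0.124 -0.096 twist -0.036
-75 -0.146 -0.102 twist -0.064
-80 -0.168 -0.107 twist -0.092
-82 -0.177 -0.109 twist -0.103
-84 -0.186 -0.11 twist -0.114
-86 -0.195 -0.111 twist -0.125
-88 -0.204 -0.111 twist -0.136
```

View pics/c2.png

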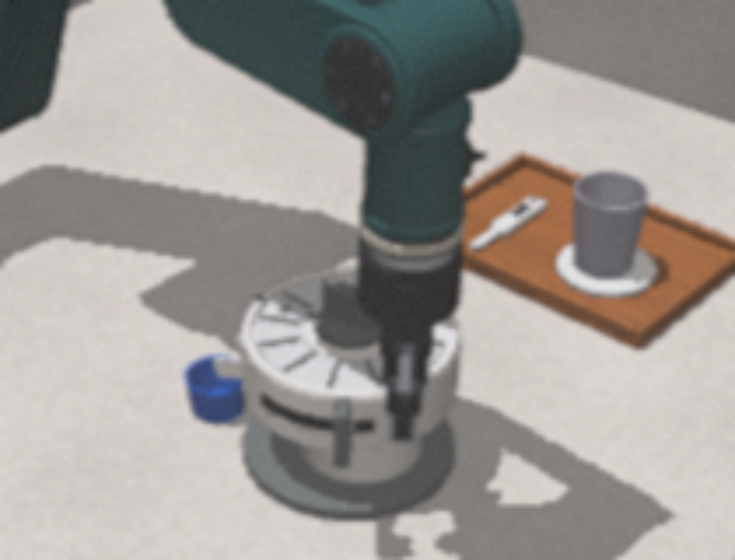

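The closed fingers stand just behind the paddle, and the lever hasn't moved. I'll push along the arc.

```bash
python3 -m handwheel '[{"jaw":-1,"linear":[-0.014,-0.018,0],"twist":0},{"jaw":-1,"linear":[-0.029,-0.035,0],"twist":0},{"jaw":-1,"linear":[-0.037,-0.043,0],"twist":0},{"jaw":-1,"linear":[-0.046,-0.050,0],"twist":-0.01},{"jaw":-1,"linear":[-0.055,-0.057,0],"twist":-0.022},{"jaw":-1,"linear":[-0.064,-0.064,0],"twist":-0.036},{"jaw":-1,"linear":[-0.074,-0.070,0],"twist":-0.05},{"jaw":-1,"linear":[-0.083,-0.076,0],"twist":-0.064},{"jaw":-1,"linear":[-0.093,-0.082,0],"twist":-0.078},{"jaw":-1,"linear":[-0.103,-0.087,0],"twist":-0.092},{"jaw":-1,"linear":[-0.113,-0.092,0],"twist":-0.105},{"jaw":-1,"linear":[-0.124,-0.096,0],"twist":-0.119},{"jaw":-1,"linear":[-0.135,-0.099,0],"twist":-0.133},{"jaw":-1,"linear":[-0.146,-0.102,0],"twist":-0.147},{"jaw":-1,"linear":[-0.157,-0.105,0],"twist":-0.161},{"jaw":-1,"linear":[-0.168,-0.107,0],"twist":-0.175},{"jaw":-1,"linear":[-0.168,-0.107,0],"twist":-0.175},{"jaw":-1,"linear":[-0.168,-0.107,0],"twist":-0.175}]'
```

```text
clock: 4.87
tcp_pos: [573.0, -66.4, 118.8]
ee_rot: [179.9, -0.2, 2.2]
ft_force: [2.6, -0.9, 2.8]
opening: -0.1
grip_force: 1.4
```

Contact force is about 3–4 N, so I'll creep in -x towards the stop.

```bash
python3 -m handwheel '[{"jaw":-1,"linear":[-0.005,-0.001,0],"twist":-0.006},{"jaw":-1,"linear":[-0.010,-0.002,0],"twist":-0.012},{"jaw":-1,"linear":[-0.014,-0.002,0],"twist":-0.017},{"jaw":-1,"linear":[-0.018,-0.003,0],"twist":-0.022},{"jaw":-1,"linear":[-0.018,-0.003,0],"twist":-0.022}]'
```

```text
clock: 5.28
tcp_pos: [562.9, -67.5, 117.5]
ee_rot: [180.0, -0.0, -1.9]
ft_force: [3.1, -0.4, 2.2]
opening: -0.1
grip_force: 1.7
```

```bash
python3 -m handwheel '[{"jaw":-1,"linear":[-0.004,0,0],"twist":0},{"jaw":-1,"linear":[-0.008,0,0],"twist":0},{"jaw":-1,"linear":[-0.008,0,0],"twist":0}]'
```

```text
clock: 5.53
tcp_pos: [561.5, -67.4, 117.5]
ee_rot: [180.0, -0.4, -1.8]
ft_force: [10.7, -0.7, -1.0]
opening: -0.3
grip_force: 5.5
```

```bash
python3 -m handwheel '[{"jaw":-1,"linear":[-0.005,0,0],"twist":0},{"jaw":-1,"linear":[-0.005,0,0],"twist":0},{"jaw":-1,"linear":[-0.005,0,0],"twist":0}]'
python3 - <<'E'
from h import *
p,d=grab('top');cv2.imwrite('pics/c3.png',cv2.resize(cv2.cvtColor(p[160:290,200:330],cv2.COLOR_RGB2BGR),None,fx=4.5,fy=4.5,interpolation=cv2.INTER_CUBIC))
E
```

```text
clock: 5.78
tcp_pos: [561.2, -67.4, 117.6]
ee_rot: [-180.0, -0.7, -1.8]
ft_force: [17.5, -0.3, -3.9]
opening: -0.2
grip_force: 8.4
```

View pics/c3.png

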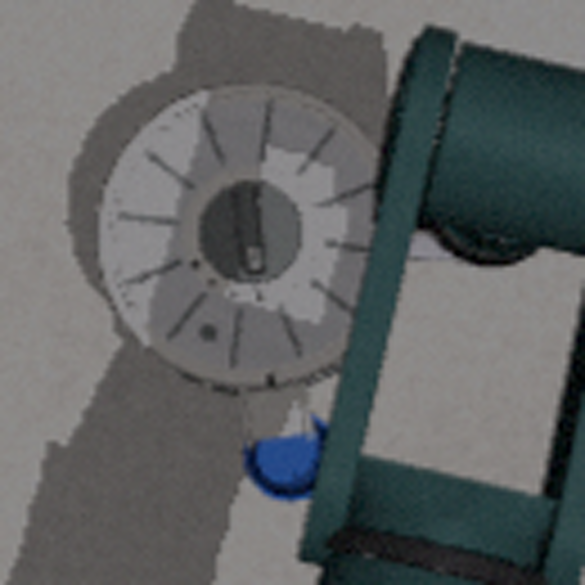

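The force rises with no further motion, so the lever is at its stop. The stud has moved one compartment, from (264,338) to (208,332). I'll retreat along the arc so the lever springs back, then rise.

```bash
python3 -m handwheel '[{"jaw":-1,"linear":[0.012,0.001,0],"twist":0},{"jaw":-1,"linear":[0.031,0.003,0],"twist":0.02},{"jaw":-1,"linear":[0.053,0.008,0],"twist":0.05},{"jaw":-1,"linear":[0.075,0.014,0],"twist":0.08},{"jaw":-1,"linear":[0.096,0.023,0],"twist":0.11},{"jaw":-1,"linear":[0.116,0.034,0],"twist":0.13},{"jaw":-1,"linear":[0.135,0.046,0],"twist":0.16},{"jaw":-1,"linear":[0.153,0.06,0],"twist":0.19},{"jaw":-1,"linear":[0.17,0.075,0],"twist":0.2},{"jaw":-1,"linear":[0.185,0.092,0],"twist":0.2},{"jaw":-1,"linear":[0.199,0.11,0],"twist":0.2},{"jaw":-1,"linear":[0.199,0.11,0.07],"twist":0.2},{"jaw":-1,"linear":[0.199,0.11,0.15],"twist":0.2},{"jaw":-1,"linear":[0.199,0.11,0.23],"twist":0.2},{"jaw":-1,"linear":[0.199,0.11,0.3],"twist":0.2},{"jaw":-1,"linear":[0.199,0.11,0.3],"twist":0.2},{"jaw":-1,"linear":[0.199,0.11,0.3],"twist":0.2}]'
python3 - <<'E'
from h import *
print(env.read_state()['ft_force'])
p,d=grab('scene');cv2.imwrite('pics/c4.png',cv2.resize(cv2.cvtColor(p[110:270,190:400],cv2.COLOR_RGB2BGR),None,fx=3.5,fy=3.5))
E
```

```text
clock: 7.25
tcp_pos: [657.0, -11.9, 271.4]
ee_rot: [179.8, -0.3, 34.2]
ft_force: [-0.4, 0.1, -0.7]
opening: -0.0
grip_force: 0.0
[-0.35175777  0.09764642 -0.69866965]
```

View pics/c4.png

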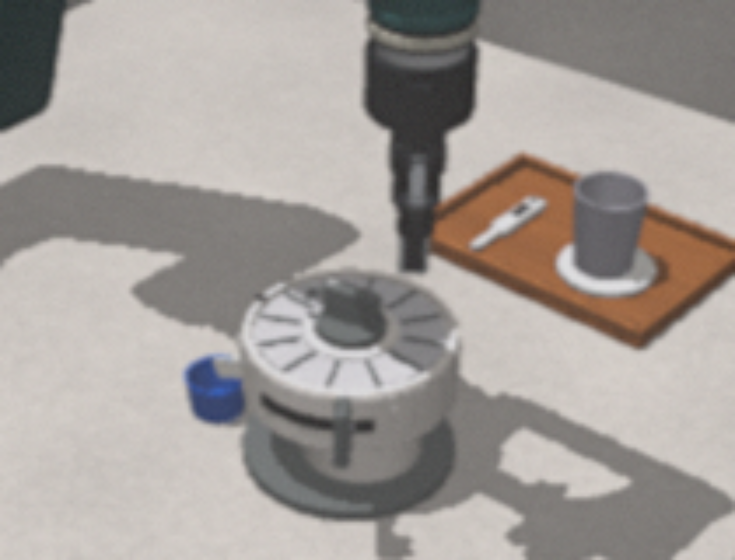

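The lever has sprung back to rest in its slot (340,430), and the pot is undisturbed. Next I'll go over the dial and turn to yaw 189.5, which leaves joint 6 room for the clockwise turn.

```bash
python3 -m handwheel '[{"jaw":0,"linear":[-0.05,0.03,0],"twist":0.4},{"jaw":0,"linear":[-0.1,0.07,0],"twist":0.8},{"jaw":0,"linear":[-0.15,0.11,0],"twist":0.8},{"jaw":0,"linear":[-0.212,0.147,0],"twist":0.864},{"jaw":0,"linear":[-0.212,0.147,0],"twist":0.864},{"jaw":0,"linear":[-0.212,0.147,0],"twist":0.864},{"jaw":0,"linear":[-0.212,0.147,0],"twist":0.864},{"jaw":0,"linear":[-0.212,0.147,0],"twist":0.864},{"jaw":0,"linear":[-0.212,0.147,0],"twist":0.864},{"jaw":0,"linear":[-0.212,0.147,0],"twist":0.864},{"jaw":0,"linear":[-0.212,0.147,0],"twist":0.864},{"jaw":0,"linear":[-0.212,0.147,0],"twist":0.864},{"jaw":0,"linear":[-0.212,0.147,0],"twist":0.864},{"jaw":0,"linear":[-0.212,0.147,0],"twist":0.864},{"jaw":0,"linear":[-0.212,0.147,0],"twist":0.864},{"jaw":0,"linear":[-0.212,0.147,0],"twist":0.864},{"jaw":0,"linear":[-0.212,0.147,0],"twist":0.864},{"jaw":0,"linear":[-0.212,0.147,0],"twist":0.864},{"jaw":0,"linear":[-0.212,0.147,0],"twist":0.864},{"jaw":0,"linear":[-0.212,0.147,0],"twist":0.864}]'
python3 -m handwheel '[{"jaw":0,"linear":[0,0,0],"twist":0.09},{"jaw":0,"linear":[0,0,0],"twist":0.09},{"jaw":0,"linear":[0,0,0],"twist":0.09}]'; python3 -c "
from h import *
print(env.read_state()['joint_pos'])"
```

```text
clock: 8.97
tcp_pos: [548.8, 61.3, 264.1]
ee_rot: [-180.0, -0.4, 177.7]
ft_force: [-0.1, -0.1, 0.6]
opening: 42.4
grip_force: 0.0
clock: 9.22
tcp_pos: [548.8, 61.3, 264.1]
ee_rot: [179.9, -0.4, -166.1]
ft_force: [0.3, -0.1, -0.7]
opening: 42.5
grip_force: 0.0
[ 4.85107464e-01  5.32243264e+00  7.45021382e+01  3.27737776e-03
  1.00543177e+02 -1.03379276e+02]
```

```bash
python3 -m handwheel '[{"jaw":0,"linear":[0.002,0,-0.06],"twist":-0.024},{"jaw":0,"linear":[0.002,0,-0.12],"twist":-0.024},{"jaw":0,"linear":[0.002,0,-0.16],"twist":-0.024},{"jaw":0,"linear":[0.002,0,-0.19],"twist":-0.024},{"jaw":0,"linear":[0.002,0,-0.21],"twist":-0.024},{"jaw":0,"linear":[0.002,0,-0.225],"twist":-0.024},{"jaw":0,"linear":[0.002,0,-0.235],"twist":-0.024},{"jaw":0,"linear":[0.002,0,-0.238],"twist":-0.024},{"jaw":0,"linear":[0.002,0,-0.238],"twist":-0.024}]'
```

```text
clock: 9.97
tcp_pos: [551.2, 61.1, 148.5]
ee_rot: [180.0, 0.0, -170.7]
ft_force: [0.2, 0.1, -0.2]
opening: 42.6
grip_force: 0.0
```

```bash
python3 -m handwheel '[{"jaw":-0.7,"linear":[0,0,0],"twist":0},{"jaw":-0.7,"linear":[0,0,0],"twist":0},{"jaw":-0.7,"linear":[0,0,0],"twist":0},{"jaw":-1,"linear":[0,0,0],"twist":0},{"jaw":-1,"linear":[0,0,0],"twist":0},{"jaw":-1,"linear":[0,0,0],"twist":0}]' 60; python3 -c "
from h import *
s=env.read_state();print(s['wrist_torque'],s['ft_force'])"
```

```text
clock: 10.47
tcp_pos: [551.4, 63.0, 149.8]
ee_rot: [179.8, 0.1, -170.7]
ft_force: [-1.0, 4.8, 2.1]
opening: 11.6
grip_force: 61.0
[ 0.80211939  0.13778792 -0.30881047] [-0.9912385   4.81338062  2.09847405]
```

The bar is gripped, at 11.6 mm opening, but there is a 5 N side load and the grip is about 5 mm high. I'll regrip 2 mm further in +y and 5 mm lower.

```bash
python3 -m handwheel '[{"jaw":-0.3,"linear":[0,0,0],"twist":0},{"jaw":-0.3,"linear":[0,0,0],"twist":0},{"jaw":-0.3,"linear":[0,0.004,-0.005],"twist":0},{"jaw":-0.3,"linear":[0,0.004,-0.01],"twist":0},{"jaw":-0.3,"linear":[0,0.004,-0.01],"twist":0},{"jaw":-0.8,"linear":[0,0.004,-0.01],"twist":0},{"jaw":-1,"linear":[0,0.004,-0.01],"twist":0},{"jaw":-1,"linear":[0,0.004,-0.01],"twist":0},{"jaw":-1,"linear":[0,0.004,-0.01],"twist":0},{"jaw":-1,"linear":[0,0.004,-0.01],"twist":0}]' 60; python3 -c "
from h import *
s=env.read_state();print(s['wrist_torque'],s['ft_force'])"
```

```text
clock: 11.3
tcp_pos: [550.9, 63.0, 143.2]
ee_rot: [180.0, -0.0, -170.7]
ft_force: [-0.8, 0.5, -0.2]
opening: 12.0
grip_force: 59.2
[-0.01138384  0.03387436 -0.33698937] [-0.76398917  0.49854466 -0.22724718]
```

```bash
python3 -m handwheel '[{"jaw":-1,"linear":[0,0,0],"twist":0},{"jaw":-1,"linear":[0,0,0],"twist":-0.02},{"jaw":-1,"linear":[0,0,0],"twist":-0.04},{"jaw":-1,"linear":[0,0,0],"twist":-0.06},{"jaw":-1,"linear":[0,0,0],"twist":-0.08},{"jaw":-1,"linear":[0,0,0],"twist":-0.10},{"jaw":-1,"linear":[0,0,0],"twist":-0.12},{"jaw":-1,"linear":[0,0,0],"twist":-0.14},{"jaw":-1,"linear":[0,0,0],"twist":-0.16},{"jaw":-1,"linear":[0,0,0],"twist":-0.18},{"jaw":-1,"linear":[0,0,0],"twist":-0.20},{"jaw":-1,"linear":[0,0,0],"twist":-0.22},{"jaw":-1,"linear":[0,0,0],"twist":-0.24},{"jaw":-1,"linear":[0,0,0],"twist":-0.26},{"jaw":-1,"linear":[0,0,0],"twist":-0.28},{"jaw":-1,"linear":[0,0,0],"twist":-0.30},{"jaw":-1,"linear":[0,0,0],"twist":-0.32},{"jaw":-1,"linear":[0,0,0],"twist":-0.34},{"jaw":-1,"linear":[0,0,0],"twist":-0.34},{"jaw":-1,"linear":[0,0,0],"twist":-0.34}]' 90; python3 -c "
from h import *
s=env.read_state();print(s['wrist_torque'],s['ft_force'],s['joint_pos'])"
```

```text
clock: 12.97
tcp_pos: [550.6, 62.0, 143.3]
ee_rot: [-179.9, 0.1, 128.2]
ft_force: [-2.3, -4.6, 0.5]
opening: 11.5
grip_force: 89.1
[-0.54720366  0.40917106  0.23491197] [-2.27652061 -4.59433952  0.52758753] [  0.63593054   7.49128455  85.85051055  -0.11775623  86.7263225
 -37.57721852]
```

Spring torque is 0.235 N·m, as expected. I'll ease the side load and go to the third click.

```bash
python3 -m handwheel '[{"jaw":-1,"linear":[-0.002,-0.002,0],"twist":-0.01},{"jaw":-1,"linear":[-0.002,-0.002,0],"twist":-0.02},{"jaw":-1,"linear":[-0.002,-0.002,0],"twist":-0.03},{"jaw":-1,"linear":[-0.002,-0.002,0],"twist":-0.03},{"jaw":-1,"linear":[-0.002,-0.002,0],"twist":-0.03}]'; python3 -c "
from h import *
s=env.read_state();print(s['wrist_torque'],s['ft_force'])"
python3 -m handwheel '[{"jaw":-1,"linear":[0,0,0],"twist":-0.005},{"jaw":-1,"linear":[0,0,0],"twist":-0.014},{"jaw":-1,"linear":[0,0,0],"twist":-0.014},{"jaw":-1,"linear":[0,0,0],"twist":-0.014}]'
python3 - <<'E'
from h import *
s=env.read_state();print(s['wrist_torque'],s['ft_force'])
p,d=grab('top');a=p[160:290,200:330]
q,e=grab('scene');b=q[170:240,250:340]
cv2.imwrite('pics/c5.png',cv2.cvtColor(np.hstack([cv2.resize(a,(390,390)),cv2.resize(b,(400,390))]),cv2.COLOR_RGB2BGR))
E
```

```text
clock: 13.38
tcp_pos: [550.5, 61.9, 143.3]
ee_rot: [180.0, 0.0, 122.8]
ft_force: [-0.7, -3.2, -1.4]
opening: 11.5
grip_force: 88.9
[-0.3293539  -0.12343974  0.21582238] [-0.66981305 -3.23103535 -1.43424832]
clock: 13.72
tcp_pos: [550.4, 61.9, 143.3]
ee_rot: [180.0, 0.0, 120.2]
ft_force: [1.3, -3.2, -0.5]
opening: 11.6
grip_force: 88.8
[-0.39469412 -0.20396576  0.30978869] [ 1.2815711  -3.24435498 -0.4900343 ]
```

View pics/c5.png

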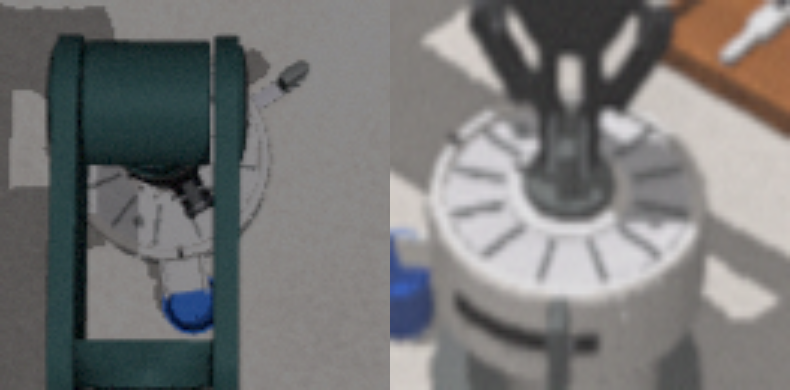

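The gripper holds the dial turned, and the pot and lever are unchanged. I'll probe the torque around here to confirm the click and see how far off the stop is.

```bash
R() { python3 -c "
from h import *
s=env.read_state();print('TQ',s['wrist_torque'][2].round(3),s['ee_rot'][2].round(2))"; }
for i in 1 2 3 4; do python3 -m handwheel '[{"jaw":-1,"linear":[0,0,0],"twist":0}]' >/dev/null; R; done; echo; 
python3 -m handwheel '[{"jaw":-1,"linear":[0,0,0],"twist":-0.006},{"jaw":-1,"linear":[0,0,0],"twist":-0.006}]'>/dev/null; R
for i in 1 2 3; do python3 -m handwheel '[{"jaw":-1,"linear":[0,0,0],"twist":0}]' >/dev/null; R; done
```

```text
TQ 0.184 120.22
TQ 0.218 120.21
TQ 0.261 120.2
TQ 0.237 120.2

TQ 0.249 119.05
TQ 0.254 119.11
TQ 0.246 119.12
TQ 0.222 119.11
```

Torque holds at about 0.24 N·m, the spring value at the third click, with no stop contact. The dial is about 69–70° from rest with a firm 89 N grip. I'm handing in while holding it there.

```bash
python3 -c "
from h import *
s=env.read_state();print(s['clock'],s['grip_force'],s['ee_rot']);print(env.close_job())"
```

```text
14.5667 88.59705805778503 [1.79970929e+02 2.87997361e-02 1.19114625e+02]
the job is handed in; nothing more can be done
None
```

I swung the lever once to its stop and it sprang back, then handed in at 14.6 s holding the dial about 69–70° clockwise, at its third click by turn angle and spring torque (the gripper hid the dial); the arm touched only the lever and dial, and the pot still looked in place.

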